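# Nest the graded cups in the coffee-bar drawer and close it

### The job

Put the cups away: nest the green, yellow and red cups in size order, each standing upright inside the next larger one, in the big blue cup that stands in the open drawer, lowering each in rather than dropping it. Then push the drawer gently until it is fully home, with the nest inside. Leave the tub, tamper, milk jug and portafilter where they are.

Things in the scene. Friction and masses are not known exactly. Their poses are not given: they have to be found in the camera images.
- cup_xl: Largest cup, blue, open at the top, no handle: 92 mm across the rim, 84 mm across the base, 60 mm high, wall 3.5 mm, thick base (inner floor 16 mm above its underside). Stands upright in the open drawer, too wide to grip across; it stays there. Origin: centre of the underside, z up.
- cup_l: Second largest cup, green, open at the top, no handle: 65 mm across the rim, 60 mm across the base, 58 mm high, wall 3.5 mm, thick base (inner floor 16 mm above its underside). Starts upright on a grey mat. Nested, its rim stands 14 mm above the rim of the next larger cup. Origin: centre of the underside, z up.
- cup_m: Third cup, yellow, open at the top, no handle: 49 mm across the rim, 43 mm across the base, 56 mm high, wall 3.5 mm, thick base (inner floor 16 mm above its underside). Starts upright on a grey mat. Nested, its rim stands 14 mm above the rim of the next larger cup. Origin: centre of the underside, z up.
- cup_s: Smallest cup, red, open at the top, no handle: 34 mm across the rim, 29 mm across the base, 54 mm high, wall 3.5 mm, thick base (inner floor 16 mm above its underside). Starts upright on a grey mat. Nested, its rim stands 14 mm above the rim of the next larger cup. Origin: centre of the underside, z up.
- drawer (a joint): Opening of the steel drawer in m: 0 fully home, grows as it slides out towards the robot (to 0.21). About 3 N to push.
- drawer_front (a point): Point on the middle of the outer face of the drawer's flat steel front (190 mm wide, its top 30 mm above this point, its foot 94 mm below, 12 mm thick, no handle). x points into the cabinet: push along +x. z up.
- drawer_floor (a point): Point on the drawer's inner floor; x into the cabinet, z up. The floor runs 120 mm towards the front (-x) to the inside of the drawer front, 99 mm to the back, 74 mm to either side; side and back walls stand 46 mm above it, the front 116 mm. The opening of the cabinet clears 119 mm above this floor; the full nest is 102 mm high.
- cabinet: Low black cabinet on the counter that holds the drawer, fixed: 240 mm deep (x), 190 mm wide (y), 145 mm high plus a low rubber pad and a steel strip on top (157 mm at most, the strip at the far edge). Origin: centre of the underside; x points away from the robot; the drawer comes out of its -x face.
- tub: White jar with green label, 62 mm across, 95 mm high, full; bystander on the left mat. Origin: centre of the underside.
- tamper: Coffee tamper standing on its steel foot (58 mm across, 22 mm high), wooden knob on top 38 mm across, 87 mm high; bystander on the left mat. Origin: centre of the underside.
- pitcher: Steel milk jug, 70 mm across, 90 mm high, its handle stands out about 35 mm on its own +y side; bystander on the right mat. Origin: centre of the underside.
- portafilter: Steel filter holder lying on the right mat: head 70 mm across, 34 mm high, black handle along its own -x to 158 mm from the origin, 35 mm high; bystander. Origin: centre of the head's underside.
- mat_left: Grey rubber mat, 300 by 130 mm, 3 mm thick, fixed. Origin: centre of the underside, x along its long side.
- mat_right: Grey rubber mat, 290 by 210 mm, 3 mm thick, fixed. Origin 45 mm from the centre of the underside towards +y; x along its long side.

How it is judged:
At the end, for the whole second after the job is handed in: Drawer less than 4 mm open, blue cup standing on its floor; green seated in blue, yellow in green, red in yellow (underside 11 to 21 mm above that of the larger cup; centres within 18, 14, 12 mm); all upright within 0.12 rad and at rest (under 20 mm/s) (value of joint drawer below 0.004 m and z of cup_xl in the frame of drawer_floor between -0.004 and 0.006 m and horizontal distance between cup_l and cup_xl below 0.018 m and z of cup_l in the frame of cup_xl between 0.011 and 0.021 m and horizontal distance between cup_m and cup_l below 0.014 m and z of cup_m in the frame of cup_l between 0.011 and 0.021 m and horizontal distance between cup_s and cup_m below 0.012 m and z of cup_s in the frame of cup_m between 0.011 and 0.021 m and angle between each of cup_xl, cup_l, cup_m, cup_s's own z axis and vertical below 0.12 rad and linear speed of each of cup_xl, cup_l, cup_m, cup_s below 0.02 m/s); the robot touches nothing.
It fails at once if a bystander (tub, tamper, pitcher or portafilter) is shifted by more than 25 mm or tipped over (distance of any of tub, tamper, pitcher, portafilter from where it was at the start of the episode above 0.025 m or angle between any of tub, tamper, pitcher, portafilter's own z axis and vertical above 0.35 rad).
It fails at once if the drawer is slammed: it closes faster than 0.35 m/s (velocity of joint drawer below -0.35 m/s).
It fails at once if a cup is let go high over its nest: not held while its underside is over 30 mm above its seat in the next larger cup ((horizontal distance between cup_l and cup_xl below 0.03 m and z of cup_l in the frame of cup_xl above 0.046 m and contact force between the fingers and cup_l below 0.05 N) or (horizontal distance between cup_m and cup_l below 0.03 m and z of cup_m in the frame of cup_l above 0.046 m and contact force between the fingers and cup_m below 0.05 N) or (horizontal distance between cup_s and cup_m below 0.03 m and z of cup_s in the frame of cup_m above 0.046 m and contact force between the fingers and cup_s below 0.05 N)).
It also fails if it takes over 72 s, if anything falls off the work surface, if the arm or the gripper's body presses on something with over 40 N, if the wrist force passes 120 N, or if a joint passes its speed limit or range.

### The arm

A 6-joint arm with a two-finger parallel gripper is mounted at the origin on the work surface. World frame = base frame: x ahead of the robot, y to its left, z up, the work surface at z = 0. Lengths are in m, angles in rad, forces in N, time in s.
With the tool pointing down it reaches from about 0.35 to 0.85 m from the base axis. Payload 8.1 kg.
Tool frame: the origin (TCP) lies on the centre line of the jaws, within the pads' length; the fingertips stand robot.tips_ahead ahead of it and the grasp point (between the pads) lies 6 mm ahead of it (robot.tips_ahead is the distance from the TCP to the fingertips, in m); z points along the fingers, y is the line along which they close (so a half turn about z gives the same grasp; the last joint's range is limited). The gripper opens to 93 mm and grips with 3 to 60 N. Pads are 15 mm wide; open, the fingers measure 128 mm over their backs; the gripper's body (75 mm by 188 mm) begins 65 mm behind the grasp point.
Start: joints at [-1.371, 0.13, 1.488, -0, 1.523, -0.085], TCP at [0.169, -0.576, 0.244] pointing down, gripper open.
Joint ranges: [-2.96, 2.96], [-0.89, 2.26], [0.02, 2.5], [-1.34, 4.48], [0, 2.73], [-2.66, 2.66]. Speed limits (rad/s): [2.39, 2.39, 2.79, 3.14, 3.14, 3.14].

### API

Orientations are given as a rotation vector (axis times angle).
In Python, from plant import robot gives the robot as it stands.
- The arm moves only by the tool apply_moves, never from a script. Its arguments are lists of equal length, an entry for each row: "delta_pos": the shift along the tool's x, y, z in cm, a list of three; "twist": the turn about the tool's z in rad. A call has 1 to 8 rows; each row shifts and turns the commanded pose from where the row before left it, along the tool's axes as they then stand; what a row does not reach is not made up. A row lasts 1/8 s, in which the tool goes at most 62.5 mm and 10.7 degrees, less where a joint would pass 70% of its speed; a pose out of reach is approached as far as the arm can. A call with a gripper value outside its range is refused whole. "gripper" is the finger opening in cm, from 0 to 9.3, set as the call begins (left out, the last holds). The fingers move at their own pace and stop on an object; "squeeze" is the grip in N (left out, the last holds). Time passes only in rows, so rows that do not move let the fingers close. It gives the time, the measured TCP pose, the force, the opening and the grip force at its end, in the units of the state.
- robot.read_state(): the state, without advancing time (a new reading comes with each control period).
- robot.read_camera(name): name is "side" or "top" or "wrist"; returns a dict with "frame" (384x512x3 uint8, red, green, blue), "vertical_fov" (degrees; the focal length in pixels is half the picture's height over the tangent of half this angle, whatever the lens; pixels are square), "cx", "cy" (the principal point, pixels), "R" (3x3) and "t" (3): a world point X has camera coordinates R X + t. Camera axes: x right, y down, z forward; pixel columns grow to the right and rows downward; lengths in m; the calibration is good to about 2 mm. The wrist camera is an equidistant fisheye: a pixel r from the principal point sees the ray r / f radians off the axis. A picture is of the moment at which its call begins. There is no depth.
- robot.close_job(): hands the job in; it is judged then, once.
The state is a dict: "t": time; "q": joint angles; "dq": joint speeds; "joint_torque": joint torques, N m; "tool_pos": TCP position; "orientation": TCP orientation; "force": force on the tool from outside, world axes, zero at the start; "wrist_torque": the same for the moment, N m; "opening": finger opening in m; "gripper_force": force on a finger pad.
Only numpy, scipy, OpenCV 4.12 (cv2) and the standard library are available. Lean on these libraries where they do the work, as an engineer would, in place of code of your own. Each camera call takes 0.05 s, during which the arm holds its last target. There are 200 camera calls.

## Working session

There is one attempt and no reset: what is moved stays moved. The work goes in short steps, Python scripts to look and compute and a tool call to move; the robot and the scene stay as the last step left them, time stands still between calls to the robot, and variables do not carry over. Pictures are saved under pics/ and viewed, at most 10 in all, crops included, and the job is handed in when it is done.

Besides the shell and the picture viewer there is one more tool, called after "Call:" by a JSON object that holds its "api" and its "payload". apply_moves: Moves the arm, as the interface text tells. Its arguments: {"type":"object","properties":{"delta_pos":{"type":"array"},"twist":{"type":"array"},"gripper":{"type":"number"},"squeeze":{"type":"number"}},"required":["delta_pos","twist"]}

```bash
ls; mkdir -p pics; python3 - <<'E'
from plant import robot
import cv2,numpy as np
print(robot.tips_ahead, robot.read_state())
ims=[]
for n in("top","side"):
    c=robot.read_camera(n); cv2.imwrite(f"pics/{n}0.png",c["frame"][...,::-1]); np.save(f"{n}0.npy",c,allow_pickle=True)
    print(n,c["vertical_fov"],c["cx"],c["cy"],c["R"],c["t"])
E
```

```text
pics
0.025 {'t': 0.0, 'q': array([-1.37138505e+00,  1.31159657e-01,  1.48926336e+00,  2.53993843e-05,
        1.52295462e+00, -8.53862800e-02]), 'dq': array([ 0.00112512,  0.00065327, -0.00068823, -0.00032565,  0.00142356,
        0.00018181]), 'joint_torque': array([-2.70712117e-03, -5.59845150e+01, -4.91765749e+01,  7.65643129e-02,
        3.55360564e-02, -1.29096138e-04]), 'tool_pos': array([ 0.16851591, -0.57532546,  0.24259702]), 'orientation': array([-3.10802956e+00, -4.45593571e-01,  1.19914088e-04]), 'force': array([-0.37436056,  0.3540726 ,  0.50056971]), 'wrist_torque': array([-0.00980396, -0.02012363,  0.04750292]), 'gripper_force': 0.0, 'opening': 0.09266094729063822}
top 51.2562205580896 258.8997318061232 188.73252195038694 [[-0.00330084 -0.99961076 -0.02770249]
 [-0.98760348  0.00760622 -0.1567849 ]
 [ 0.15693459  0.02684155 -0.98724418]] [-0.01358344  0.58860795  1.0268477 ]
side 57.19099981921543 252.51028120500212 194.57127130805924 [[-4.06145021e-01  9.13808412e-01 -6.38277965e-04]
 [ 7.75773051e-01  3.44425468e-01 -5.28722299e-01]
 [-4.82931045e-01 -2.15233088e-01 -8.48794630e-01]] [ 0.24899776 -0.38838962  1.2535664 ]
```

View pics/top0.png

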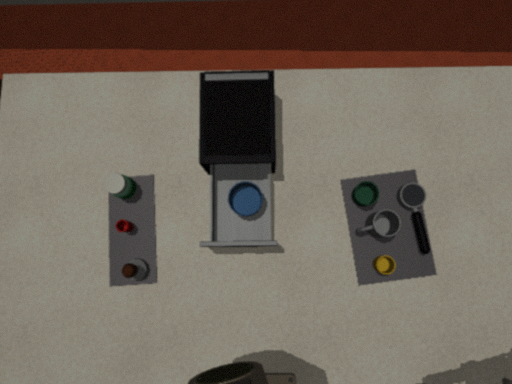

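View pics/side0.png

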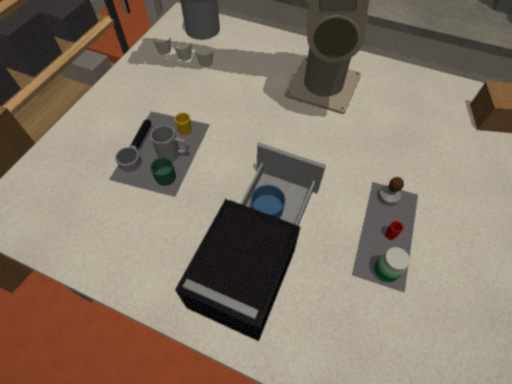

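The top view shows blue at (246,199) in the drawer, with the drawer front at row ~242. Green is at (366,195), yellow at (385,265) and red at (124,227). The bystanders are next to the cups. The side view shows the same layout from the far side: green (163,170), yellow (183,123), red (394,229), blue (267,202).

```bash
cat > h.py <<'E'
import numpy as np, cv2
from scipy.optimize import least_squares
def cam(c):
    return 192/np.tan(np.radians(c["vertical_fov"])/2)
def rays(c,uv):
    uv=np.atleast_2d(uv).astype(float); f=cam(c); p=(uv-[c["cx"],c["cy"]])
    r=np.c_[p/f,np.ones(len(p))]
    return -c["R"].T@c["t"], r@c["R"]
def onplane(c,uv,z):
    C,d=rays(c,uv); return (C+d*((z-C[2])/d[:,2])[:,None])[:,:2]
HS=dict(blue=(95,118),green=(65,90),yellow=(20,33),red=(0,5))
def mask(c,col,near=None,smin=110,vmin=25):
    hsv=cv2.cvtColor(c["frame"],cv2.COLOR_RGB2HSV); lo,hi=HS[col]
    m=cv2.inRange(hsv,(lo,smin,vmin),(hi,255,255))
    if col=="red": m|=cv2.inRange(hsv,(175,smin,vmin),(180,255,255))
    m=cv2.morphologyEx(m,cv2.MORPH_CLOSE,np.ones((3,3),np.uint8))
    n,l,s,ce=cv2.connectedComponentsWithStats(m)
    out=[(s[i],ce[i],(l==i).astype(np.uint8)) for i in range(1,n) if s[i][4]>25]
    if near is not None: out.sort(key=lambda o:np.hypot(*(o[1]-near)))
    return out
def rim(c,m,r,z):
    """centre of a rim circle, radius r at height z: contour points cast to the rim plane, camera-far side kept"""
    cs=max(cv2.findContours(m,cv2.RETR_EXTERNAL,cv2.CHAIN_APPROX_NONE)[0],key=cv2.contourArea)
    hull=cs[:,0].astype(float)
    P=onplane(c,hull,z); C,_=rays(c,[[0,0]]); g=P.mean(0); u=(g-C[:2])/np.linalg.norm(g-C[:2])
    for _ in range(3):
        S=P[(P-g)@u>-0.1*r]
        s=least_squares(lambda q:np.hypot(*(S-q).T)-r,g,loss="soft_l1",f_scale=.002); g=s.x
    return g,np.sqrt(np.mean(s.fun**2))*1000,len(S)
E
python3 - <<'E'
from h import *
near=dict(top=dict(blue=(246,199),green=(366,195),yellow=(385,265),red=(124,227)),side=dict(blue=(267,202),green=(163,170),yellow=(183,123),red=(394,229)))
R=dict(blue=.046,green=.0325,yellow=.0245,red=.017); Z=dict(blue=.08,green=.061,yellow=.059,red=.057)
for n in("top","side"):
    c=np.load(n+"0.npy",allow_pickle=True).item()
    for k in R:
        o=mask(c,k,near[n][k])[0]; print(n,k,o[0],o[1].round(1),*rim(c,o[2],R[k],Z[k]))
        u,v=near[n][k]; hs=cv2.cvtColor(c["frame"],cv2.COLOR_RGB2HSV); print(hs[v-4:v+5:4,u])
E
```

```text
top blue [229 182  34  34 861] [245.2 198.7] [0.55305394 0.01592471] 2.7986585568980593 55
[[104 145  95]
 [104 138  98]
 [105 144  94]]
top green [354 182  25  24 367] [364.9 194.2] [ 0.56598453 -0.28936582] 4.142319464702085 49
[[ 72 132  52]
 [ 75 132  58]
 [ 72 130  57]]
top yellow [373 255  23  20 352] [384.4 264.4] [ 0.3885785  -0.33893364] 0.5772595012127455 30
[[ 23 209 139]
 [ 23 209 138]
 [ 23 206 135]]
top red [115 219  19  13 182] [123.8 225.8] [0.49199319 0.34455087] 0.9358533880411721 20
[[  1 246  57]
 [  1 212 106]
 [  2 182  70]]
side blue [252 186  32  32 774] [267.9 200.4] [0.56778963 0.0214112 ] 2.9898006861814546 51
[[104 113 106]
 [104 117 107]
 [103 123 106]]
side green [152 158  23  27 457] [163.  170.7] [ 0.57461864 -0.2939099 ] 3.2836656068854975 31
[[ 69 118  56]
 [ 71 114  83]
 [ 73 119  75]]
side yellow [174 113  18  22 290] [182.9 123.1] [ 0.38852533 -0.33907289] 1.2120179676097806 20
[[ 23 225 102]
 [ 24 233 137]
 [ 24 255  92]]
side red [385 220  19  20 242] [394.  229.5] [0.49015164 0.34517059] 0.9107357244535926 19
[[  2 231  86]
 [  0 245 100]
 [  0 222  77]]
```

```bash
python3 - <<'E'
from h import *
near=dict(top=dict(blue=(246,199),green=(366,195)),side=dict(blue=(267,202),green=(163,170)))
R=dict(blue=.046,green=.0325)
for s in(50,70,90):
  for n in("top","side"):
    c=np.load(n+"0.npy",allow_pickle=True).item()
    o=mask(c,"green",near[n]["green"],s,15)[0]; print(s,n,o[0],*rim(c,o[2],.0325,.061))
    for z in(.07,.08,.09):
      o=mask(c,"blue",near[n]["blue"],s,15)[0]; print(s,n,z,o[0],*rim(c,o[2],.046,z))
c=np.load("top0.npy",allow_pickle=True).item(); d=np.load("side0.npy",allow_pickle=True).item()
cv2.imwrite("pics/crop.png",np.hstack([cv2.resize(c["frame"][150:260,190:290],(400,440),interpolation=cv2.INTER_CUBIC),cv2.resize(d["frame"][140:250,230:330],(400,440),interpolation=cv2.INTER_CUBIC)])[...,::-1])
E
```

```text
50 top [352 181  27  26 529] [ 0.57257785 -0.29731069] 0.9928004204307999 37
50 top 0.07 [228 181  36  36 969] [0.55877612 0.01809256] 1.1138020313573924 53
50 top 0.08 [228 181  36  36 969] [0.55693416 0.01720487] 1.2715780721019982 53
50 top 0.09 [228 181  36  36 969] [0.5550959  0.01631482] 1.440261279380864 53
50 side [151 157  24  28 528] [ 0.57135051 -0.29767695] 1.7083114983367722 30
50 side 0.07 [251 185  34  34 888] [0.5571494 0.0176207] 1.3668384961234497 50
50 side 0.08 [251 185  34  34 888] [0.56350343 0.01996981] 1.6306742006917294 51
50 side 0.09 [251 185  34  34 888] [0.56990073 0.02222269] 1.8518685633641299 51
70 top [352 181  27  25 500] [ 0.57205433 -0.29658474] 1.9506747755940237 38
70 top 0.07 [228 181  35  35 926] [0.55710676 0.01769713] 1.773474296655221 52
70 top 0.08 [228 181  35  35 926] [0.55527463 0.01684367] 1.9478189907064223 52
70 top 0.09 [228 181  35  35 926] [0.55344391 0.01598941] 2.123445014715425 52
70 side [151 157  24  28 513] [ 0.57250431 -0.29721925] 1.952402214482067 31
70 side 0.07 [251 185  34  33 860] [0.55795905 0.01829417] 1.4593221733084816 49
70 side 0.08 [251 185  34  33 860] [0.56434405 0.02056231] 1.6887326147416966 49
70 side 0.09 [251 185  34  33 860] [0.57077055 0.02268465] 1.9623764133635404 50
90 top [353 182  26  24 481] [ 0.57078641 -0.29567673] 1.9562204432781958 38
90 top 0.07 [229 182  34  34 897] [0.55639207 0.01724892] 2.094502263674823 52
90 top 0.08 [229 182  34  34 897] [0.55465096 0.01624284] 2.3387510405153398 53
90 top 0.09 [229 182  34  34 897] [0.55283603 0.0153836 ] 2.5238358695899077 53
90 side [151 157  24  28 482] [ 0.57431012 -0.29547543] 2.4442592571316837 31
90 side 0.07 [251 185  34  33 820] [0.56025363 0.01849182] 1.9300020689757142 50
90 side 0.08 [251 185  34  33 820] [0.56653964 0.02088904] 2.219051409285376 51
90 side 0.09 [251 185  34  33 820] [0.57287993 0.0231535 ] 2.4548896248984726 51
```

View pics/crop.png

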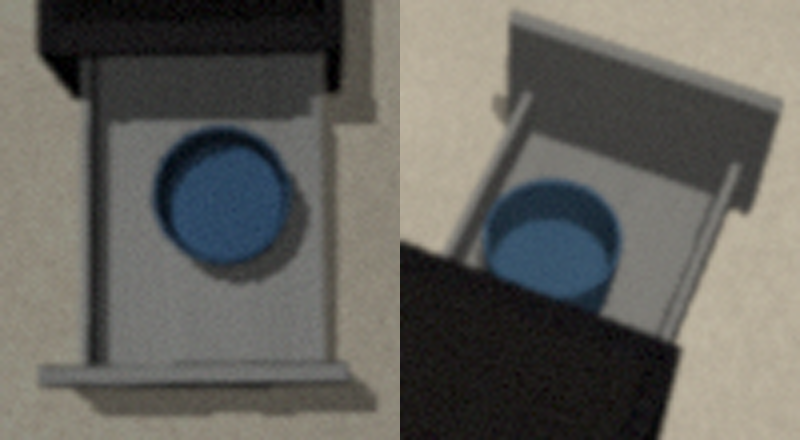

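The blue rim matches z≈0.071, so the drawer floor is at about 0.011, which fits the 94+30 mm front with a 3 mm gap below it. The two views agree to about 2 mm: green (0.572,-0.297), yellow (0.3885,-0.339), red (0.491,0.345), blue (0.558,0.018). I'll move to green now.

Call:
{"api": "apply_moves", "payload": {"delta_pos": [[0,0,0],[0,0,0],[4,-2.8,0],[4,-2.8,0],[4,-2.8,0],[4,-2.8,0],[4,-2.8,0],[4,-2.8,0]], "twist": [0.142,0.142,0,0,0,0,0,0], "gripper": 9.2, "squeeze": 10}}

```text
t: 1.1
tool_pos: [0.4095, -0.4064, 0.2432]
orientation: [-3.141, -0.001, 0.001]
force: [0.2, 0.4, 0.6]
opening: 0.0919
gripper_force: 0.0
```

Call:
{"api": "apply_moves", "payload": {"delta_pos": [[4,-2.8,0],[4,-2.8,0],[4,-2.8,0],[4,-2.6,0],[0,0,2],[0,0,2],[0,0,1],[0,0,0]], "twist": [0,0,0,0,0,0,0,0]}}

```text
t: 2.1
tool_pos: [0.5669, -0.2979, 0.192]
orientation: [-3.14, 0.001, 0.004]
force: [-0.0, 0.1, 0.5]
opening: 0.092
gripper_force: 0.0
```

Call:
{"api": "apply_moves", "payload": {"delta_pos": [[0.5,0,2],[0,0,3],[0,0,3],[0,0,2],[0,0,1],[0,0,0.7],[0,0,0]], "twist": [0,0,0,0,0,0,0]}}

```text
t: 2.98
tool_pos: [0.5736, -0.2976, 0.0769]
orientation: [3.141, 0.001, 0.001]
force: [1.2, 0.7, 0.2]
opening: 0.092
gripper_force: 0.0
```

Call:
{"api": "apply_moves", "payload": {"delta_pos": [[0,0,0],[0,0,0],[0,0,0],[0,0,0],[0,0,0],[0,0,0]], "twist": [0,0,0,0,0,0], "gripper": 5.8}}

```text
t: 3.72
tool_pos: [0.5736, -0.2978, 0.0771]
orientation: [3.141, 0.001, 0.001]
force: [-1.2, -0.2, 2.2]
opening: 0.063
gripper_force: 10.0
```

Call:
{"api": "apply_moves", "payload": {"delta_pos": [[0,0,-1],[0,0,-3],[0,0,-3],[0,0,-3],[0,-2,-0.5],[0,-4,0],[-0.5,-4,0],[-0.5,-4,0]], "twist": [0,0,0,0,0,0,0,0]}}

```text
t: 4.72
tool_pos: [0.5619, -0.1546, 0.1797]
orientation: [-3.14, -0.002, 0.004]
force: [0.1, -0.1, -1.3]
opening: 0.0627
gripper_force: 10.0
```

Call:
{"api": "apply_moves", "payload": {"delta_pos": [[-0.4,-4,0],[0,-4,0],[0,-4,0],[0,-3.5,0],[0,-2,0],[0,0,0],[0,0,0]], "twist": [0,0,0,0,0,0,0]}}

```text
t: 5.6
tool_pos: [0.5589, 0.017, 0.1812]
orientation: [3.141, 0.001, -0.001]
force: [-1.0, -0.8, -2.1]
opening: 0.0628
gripper_force: 10.0
```

```bash
python3 - <<'E'
from h import *
from plant import robot
print(robot.read_state()["tool_pos"],robot.read_state()["gripper_force"])
w=robot.read_camera("wrist"); cv2.imwrite("pics/w1.png",w["frame"][...,::-1]); np.save("w1.npy",w,allow_pickle=True)
print(w["vertical_fov"],w["cx"],w["cy"],w["R"],w["t"])
c=robot.read_camera("side"); np.save("side1.npy",c,allow_pickle=True)
c=np.load("top0.npy",allow_pickle=True).item()
print(onplane(c,[[200,242.5],[277.5,241.5],[200,246.3],[277.5,244.3]],.127))
E
```

```text
[0.5588647  0.01696514 0.18121853] 9.9996417760849
65.70646984690485 255.38799028404765 189.6220594081753 [[-3.53859861e-04 -9.99999663e-01  7.40492212e-04]
 [-9.61588511e-01  5.43528812e-04  2.74494518e-01]
 [-2.74494828e-01 -6.14916212e-04 -9.61588379e-01]] [0.01760419 0.52241543 0.48400192]
[[ 0.44423296  0.12489755]
 [ 0.44588722 -0.06366551]
 [ 0.43507275  0.12471544]
 [ 0.4391664  -0.06359437]]
```

View pics/w1.png

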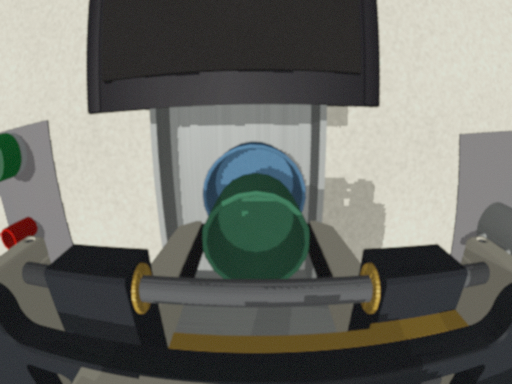

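The wrist view shows green (256,235) held centred on blue (255,190), with even gaps left and right. I'll lower it.

Call:
{"api": "apply_moves", "payload": {"delta_pos": [[0,-0.1,1.5],[0,0,1.5],[0,0,1.5],[0,0,1.5],[0,0,1],[0,0,0.5],[0,0,0],[0,0,0]], "twist": [0,0,0,0,0,0,0,0]}}

```text
t: 6.7
tool_pos: [0.5596, 0.0185, 0.1073]
orientation: [3.142, 0.001, 0.002]
force: [0.4, 0.1, -2.3]
opening: 0.0627
gripper_force: 10.0
```

Call:
{"api": "apply_moves", "payload": {"delta_pos": [[0,0,0.2],[0,0,0.2],[0,0,0.1],[0,0,0],[0,0,0]], "twist": [0,0,0,0,0]}}

```text
t: 7.32
tool_pos: [0.5607, 0.0185, 0.104]
orientation: [3.141, 0.001, 0.006]
force: [-1.3, 0.4, 10.7]
opening: 0.0629
gripper_force: 10.0
```

Call:
{"api": "apply_moves", "payload": {"delta_pos": [[0,0,-0.2],[0,0,0],[0,0,0],[0,0,0],[0,0,0]], "twist": [0,0,0,0,0], "gripper": 8}}

```text
t: 7.95
tool_pos: [0.559, 0.0185, 0.1034]
orientation: [-3.142, -0.001, 0.001]
force: [-0.4, -0.4, 0.3]
opening: 0.0802
gripper_force: 0.0
```

Call:
{"api": "apply_moves", "payload": {"delta_pos": [[0,0,-1],[0,0,-2],[0,0,-3],[0,0,-3],[0,3,0],[-1.5,4,0],[-1.5,4,0],[-1.5,4,0]], "twist": [0,0,0,0,0,0,0,0]}}

```text
t: 8.95
tool_pos: [0.5143, -0.1329, 0.1957]
orientation: [3.141, 0.002, 0.004]
force: [0.7, 1.2, -0.0]
opening: 0.0802
gripper_force: 0.0
```

```bash
python3 - <<'E'
from h import *
from plant import robot
print(robot.read_state()["tool_pos"])
T=robot.read_camera("top"); S=robot.read_camera("side")
np.save("top2.npy",T,allow_pickle=True)
for n,c,b,g in(("top",T,(246,199),(246,195)),("side",S,(267,202),(267,190))):
    o=mask(c,"green",g,50,15)[0]
    for z in(.083,.085,.088): print(n,o[0],z,*rim(c,o[2],.0325,z))
    o=mask(c,"yellow",(384,264))[0] if n=="top" else mask(c,"yellow",(183,123))[0]; print(rim(c,o[2],.0245,.059))
cv2.imwrite("pics/crop2.png",np.hstack([cv2.resize(T["frame"][150:260,190:290],(400,440),interpolation=cv2.INTER_CUBIC),cv2.resize(S["frame"][140:250,230:330],(400,440),interpolation=cv2.INTER_CUBIC)])[...,::-1])
E
```

```text
[ 0.51427811 -0.13285333  0.19573826]
top [231 184  27  27 515] 0.083 [0.56131627 0.01968772] 1.3960041625448218 39
top [231 184  27  27 515] 0.085 [0.56096808 0.01952355] 1.415489731227978 39
top [231 184  27  27 515] 0.088 [0.5604458  0.01927734] 1.4452434662092506 39
(array([ 0.38873353, -0.33891713]), np.float64(0.6369145509887225), 30)
side [256 186  25  28 559] 0.083 [0.55691374 0.01850226] 1.0417078836966496 35
side [256 186  25  28 559] 0.085 [0.55817842 0.01894313] 1.055273729265701 35
side [256 186  25  28 559] 0.088 [0.56007544 0.01960449] 1.0780068900922564 35
(array([ 0.40788231, -0.33114046]), np.float64(6.210814734551877), 28)
```

View pics/crop2.png

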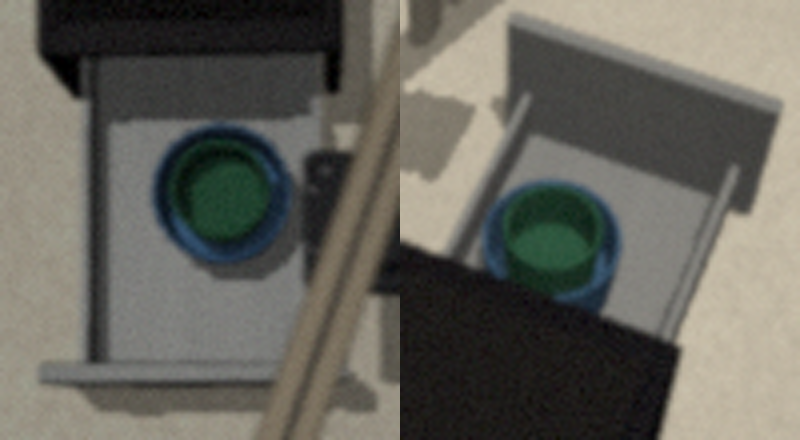

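Green is seated concentrically in blue in both crops, and the two views meet at rim z≈0.087 with centre (0.560,0.019). Next is yellow.

Call:
{"api": "apply_moves", "payload": {"delta_pos": [[-2.5,4,0],[-2.5,4,0],[-2.5,4,0],[-2.5,4,0],[-2.5,4,0],[0,0.6,2],[0,0,3],[0,0,0]], "twist": [0,0,0,0,0,0,0,0], "gripper": 8}}

```text
t: 10.05
tool_pos: [0.3887, -0.3363, 0.1424]
orientation: [-3.139, -0.001, 0.004]
force: [0.3, 0.3, -0.1]
opening: 0.0803
gripper_force: 0.0
```

Call:
{"api": "apply_moves", "payload": {"delta_pos": [[0,0,2],[0,0,2],[0,0,1],[0,0,0],[0,0,0]], "twist": [0,0,0,0,0]}}

```text
t: 10.68
tool_pos: [0.3901, -0.3382, 0.095]
orientation: [3.14, 0.002, 0.002]
force: [0.4, 0.6, 0.1]
opening: 0.0801
gripper_force: 0.0
```

Call:
{"api": "apply_moves", "payload": {"delta_pos": [[-0.1,0,1],[0,0,0.7],[0,0,0.3],[0,0,0],[0,0,0]], "twist": [0,0,0,0,0]}}

```text
t: 11.3
tool_pos: [0.3885, -0.3378, 0.0738]
orientation: [3.141, 0.001, 0.0]
force: [0.5, 0.1, -0.8]
opening: 0.0797
gripper_force: 0.0
```

Call:
{"api": "apply_moves", "payload": {"delta_pos": [[0,0,0],[0,0,0],[0,0,0],[0,0,0],[0,0,0],[0,0,0]], "twist": [0,0,0,0,0,0], "gripper": 4}}

```text
t: 12.05
tool_pos: [0.3885, -0.3379, 0.0738]
orientation: [3.141, 0.001, 0.0]
force: [0.1, -1.1, 0.8]
opening: 0.0474
gripper_force: 9.9
```

Call:
{"api": "apply_moves", "payload": {"delta_pos": [[0,0,-1],[0,0,-3],[0,0,-4],[0,0,-4],[0,-2,-1],[1.7,-3.6,0],[1.7,-3.6,0],[1.7,-3.6,0]], "twist": [0,0,0,0,0,0,0,0]}}

```text
t: 13.05
tool_pos: [0.4395, -0.2083, 0.2041]
orientation: [-3.141, -0.001, -0.0]
force: [-0.4, -1.3, -1.0]
opening: 0.0476
gripper_force: 9.9
```

Call:
{"api": "apply_moves", "payload": {"delta_pos": [[1.8,-3.6,0],[1.8,-3.6,0],[1.8,-3.6,0],[1.8,-3.6,0],[1.8,-3.6,0],[1.8,-3.6,0],[1.3,-1.3,0],[0,0,0]], "twist": [0,0,0,0,0,0,0,0]}}

```text
t: 14.05
tool_pos: [0.5604, 0.02, 0.2037]
orientation: [3.141, 0.004, -0.001]
force: [-0.2, -0.1, -0.4]
opening: 0.0475
gripper_force: 9.9
```

Call:
{"api": "apply_moves", "payload": {"delta_pos": [[0,0,1.5],[0,0,1.5],[0,0,1.5],[0,0,1.5],[0,0,1],[0,0,0.6],[0,0,0.4],[0,0,0]], "twist": [0,0,0,0,0,0,0,0]}}

```text
t: 15.05
tool_pos: [0.5602, 0.0195, 0.1236]
orientation: [-3.142, -0.001, -0.0]
force: [-0.4, 0.6, -0.9]
opening: 0.0475
gripper_force: 9.9
```

Call:
{"api": "apply_moves", "payload": {"delta_pos": [[0,0,0.2],[0,0,0.2],[0,0,0.2],[0,0,0],[0,0,0]], "twist": [0,0,0,0,0]}}

```text
t: 15.68
tool_pos: [0.5601, 0.0195, 0.1177]
orientation: [3.142, 0.001, 0.0]
force: [0.1, 0.3, -1.7]
opening: 0.0476
gripper_force: 9.9
```

No contact yet; a little further.

Call:
{"api": "apply_moves", "payload": {"delta_pos": [[0,0,0.1],[0,0,0.1],[0,0,0],[0,0,0]], "twist": [0,0,0,0]}}

```text
t: 16.18
tool_pos: [0.5608, 0.0193, 0.1166]
orientation: [3.141, 0.001, 0.003]
force: [-1.5, -0.7, 5.0]
opening: 0.0477
gripper_force: 9.9
```

Call:
{"api": "apply_moves", "payload": {"delta_pos": [[0,0,-0.1],[0,0,0],[0,0,0],[0,0,0]], "twist": [0,0,0,0], "gripper": 6.8}}

```text
t: 16.68
tool_pos: [0.56, 0.0195, 0.1164]
orientation: [-3.142, -0.001, 0.001]
force: [-0.2, -0.4, 0.7]
opening: 0.0679
gripper_force: 0.0
```

Call:
{"api": "apply_moves", "payload": {"delta_pos": [[0,0,-1],[0,0,-2],[0,0,-3],[0,0,-2.5],[0,-3,0],[-1,-4,0],[-1,-4,0],[-1,-4,0]], "twist": [0,0,0,0,0,0,0,0]}}

```text
t: 17.68
tool_pos: [0.5302, 0.1707, 0.2038]
orientation: [-3.141, -0.001, -0.004]
force: [-0.5, -1.0, -0.2]
opening: 0.068
gripper_force: 0.0
```

Call:
{"api": "apply_moves", "payload": {"delta_pos": [[-1,-4,0],[-1,-4,0],[-1,-4,0],[-1,-4,0],[0,-1.5,0],[0,0,2],[0,0,2],[0,0,0]], "twist": [0,0,0,0,0,0,0,0], "gripper": 6}}

```text
t: 18.68
tool_pos: [0.4885, 0.3421, 0.1579]
orientation: [3.138, -0.001, -0.008]
force: [0.3, 0.5, -0.0]
opening: 0.0599
gripper_force: 0.0
```

```bash
python3 - <<'E'
from h import *
from plant import robot
print(robot.read_state()["tool_pos"])
T=robot.read_camera("top"); S=robot.read_camera("side")
for n,c,b,g,r in(("top",T,(246,199),(246,195),(124,227)),("side",S,(267,202),(267,190),(394,229))):
    o=mask(c,"green",g,50,15)[0]; print(o[0],rim(c,o[2],.0325,.087))
    o=mask(c,"yellow",g)[0]
    for z in(.099,.101,.103): print(n,o[0],z,*rim(c,o[2],.0245,z))
    o=mask(c,"red",r); print([(q[0],rim(c,q[2],.017,.057)) for q in o[:1]])
cv2.imwrite("pics/crop3.png",np.hstack([cv2.resize(T["frame"][150:260,190:290],(400,440),interpolation=cv2.INTER_CUBIC),cv2.resize(S["frame"][140:250,230:330],(400,440),interpolation=cv2.INTER_CUBIC)])[...,::-1])
E
```

```text
[0.48845173 0.34207325 0.1579166 ]
[232 184  26  27 131] (array([0.56046626, 0.0194318 ]), np.float64(1.1935876884320038), 39)
top [235 187  21  21 341] 0.099 [0.5611749  0.01864644] 0.6402753037168685 29
top [235 187  21  21 341] 0.101 [0.5608409  0.01848858] 0.6315363456564199 29
top [235 187  21  21 341] 0.103 [0.56050679 0.01833071] 0.6236160324429626 29
[(array([100,  35,  44,  14, 143], dtype=int32), (array([1.0293084, 0.4180035]), np.float64(1.7101707029676394e-06), 1))]
[255 191  26  24 183] (array([0.56134168, 0.0199572 ]), np.float64(2.7414919425390036), 30)
side [258 185  20  21 345] 0.099 [0.55619948 0.01680375] 0.8409313550201775 27
side [258 185  20  21 345] 0.101 [0.55746375 0.01725162] 0.8360173941583586 27
side [258 185  20  21 345] 0.103 [0.55872816 0.01769973] 0.832298695480113 27
[(array([385, 220,  19,  20, 244], dtype=int32), (array([0.48994562, 0.34468146]), np.float64(0.750043077723578), 18))]
```

View pics/crop3.png

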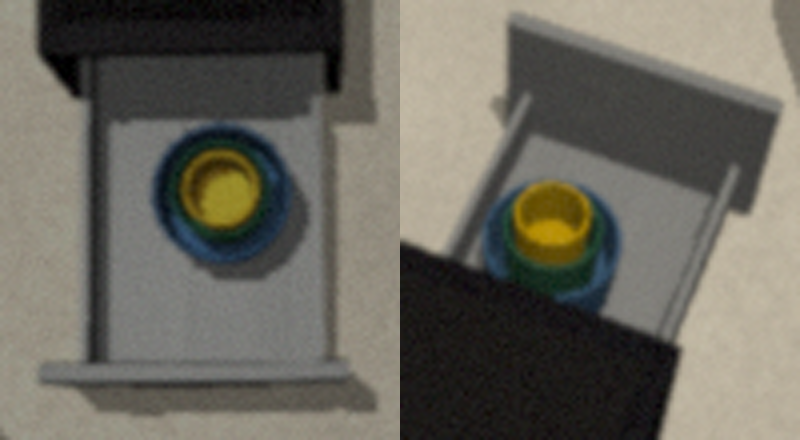

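Yellow is seated concentrically in green at (0.560,0.018). Red, seen again from the side, is at (0.490,0.345). I'll descend on it.

Call:
{"api": "apply_moves", "payload": {"delta_pos": [[0.2,-0.2,1],[0,0,2],[0,0,2],[0,0,1.5],[0,0,0],[0,0,0]], "twist": [0,0,0,0,0,0]}}

```text
t: 19.52
tool_pos: [0.4921, 0.3466, 0.097]
orientation: [-3.141, -0.001, -0.001]
force: [-0.3, -0.0, 0.8]
opening: 0.06
gripper_force: 0.0
```

Call:
{"api": "apply_moves", "payload": {"delta_pos": [[-0.1,0.1,1],[0,0,1],[0,0,0.5],[0,0,0],[0,0,0]], "twist": [0,0,0,0,0]}}

```text
t: 20.15
tool_pos: [0.491, 0.3455, 0.0719]
orientation: [-3.141, -0.001, -0.0]
force: [-0.7, -0.7, 0.3]
opening: 0.0597
gripper_force: 0.0
```

Call:
{"api": "apply_moves", "payload": {"delta_pos": [[0,0,0],[0,0,0],[0,0,0],[0,0,0],[0,0,0],[0,0,0]], "twist": [0,0,0,0,0,0], "gripper": 2.6}}

```text
t: 20.9
tool_pos: [0.491, 0.3455, 0.0718]
orientation: [-3.141, -0.001, -0.0]
force: [0.1, 0.0, 0.2]
opening: 0.0323
gripper_force: 10.0
```

Call:
{"api": "apply_moves", "payload": {"delta_pos": [[0,0,-1],[0,0,-3],[0,0,-4],[0,0,-4],[0,2,-1],[0.8,3.8,0],[0.8,3.8,0],[0.8,3.8,0]], "twist": [0,0,0,0,0,0,0,0]}}

```text
t: 21.9
tool_pos: [0.5143, 0.2092, 0.2006]
orientation: [3.141, 0.001, -0.002]
force: [-0.1, 0.5, -0.6]
opening: 0.0321
gripper_force: 10.0
```

Call:
{"api": "apply_moves", "payload": {"delta_pos": [[0.8,3.8,0],[0.8,3.8,0],[0.8,3.8,0],[0.8,3.8,0],[0.8,3,0],[0.5,1.1,0],[0,0,0],[0,0,0]], "twist": [0,0,0,0,0,0,0,0]}}

```text
t: 22.9
tool_pos: [0.5597, 0.0194, 0.2013]
orientation: [-3.141, -0.002, 0.001]
force: [-0.7, -0.6, -0.3]
opening: 0.032
gripper_force: 10.0
```

```bash
python3 - <<'E'
from h import *
from plant import robot
s=robot.read_state(); print(s["tool_pos"],s["gripper_force"],s["opening"])
w=robot.read_camera("wrist"); cv2.imwrite("pics/w2.png",w["frame"][...,::-1])
E
```

```text
[0.55972756 0.0193509  0.20131555] 9.972725036235204 0.032007871028070574
```

View pics/w2.png

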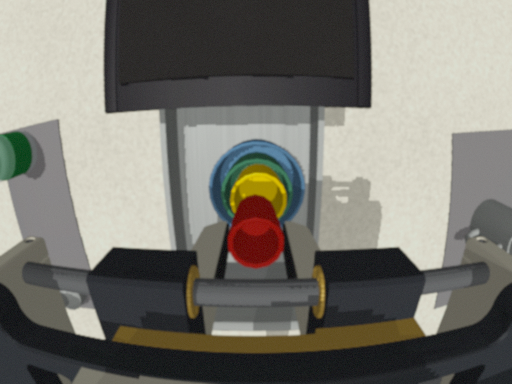

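Red (256,240) hangs upright over yellow (258,195) and is about 1 mm to the left of it. I'll correct that and lower it.

Call:
{"api": "apply_moves", "payload": {"delta_pos": [[0,0.1,1],[0,0,1.5],[0,0,1.5],[0,0,1.2],[0,0,0.8],[0,0,0.4],[0,0,0],[0,0,0]], "twist": [0,0,0,0,0,0,0,0]}}

```text
t: 23.95
tool_pos: [0.5606, 0.0174, 0.1383]
orientation: [3.142, 0.001, 0.002]
force: [-0.1, -0.0, 0.2]
opening: 0.0322
gripper_force: 10.0
```

Call:
{"api": "apply_moves", "payload": {"delta_pos": [[0,0,0.2],[0,0,0.2],[0,0,0.1],[0,0,0],[0,0,0]], "twist": [0,0,0,0,0]}}

```text
t: 24.58
tool_pos: [0.5602, 0.0175, 0.1327]
orientation: [-3.142, -0.001, -0.0]
force: [0.0, 0.1, 0.2]
opening: 0.0321
gripper_force: 10.0
```

Call:
{"api": "apply_moves", "payload": {"delta_pos": [[0,0,0.1],[0,0,0.1],[0,0,0],[0,0,0]], "twist": [0,0,0,0]}}

```text
t: 25.08
tool_pos: [0.5602, 0.0175, 0.1308]
orientation: [-3.142, -0.001, -0.0]
force: [1.0, 0.2, -0.1]
opening: 0.0323
gripper_force: 10.0
```

Call:
{"api": "apply_moves", "payload": {"delta_pos": [[0,0,0.1],[0,0,0.1],[0,0,0],[0,0,0]], "twist": [0,0,0,0]}}

```text
t: 25.58
tool_pos: [0.5612, 0.0176, 0.1305]
orientation: [-3.142, -0.001, -0.004]
force: [-1.7, 1.5, 10.5]
opening: 0.0321
gripper_force: 10.0
```

Red is seated (10 N of contact). I'll release it, rise, and go around to the front of the drawer.

Call:
{"api": "apply_moves", "payload": {"delta_pos": [[0,0,-0.2],[0,0,0],[0,0,0],[0,0,0]], "twist": [0,0,0,0], "gripper": 5.2}}

```text
t: 26.08
tool_pos: [0.5599, 0.0175, 0.1303]
orientation: [-3.142, -0.001, 0.001]
force: [0.3, 0.2, 0.3]
opening: 0.052
gripper_force: 0.0
```

Call:
{"api": "apply_moves", "payload": {"delta_pos": [[0,0,-1],[0,0,-2],[0,0,-3],[0,0,-2],[-3,0,0],[-4,0,0],[-4,0,0],[-4,0,0]], "twist": [0,0,0,0,0,0,0,0]}}

```text
t: 27.08
tool_pos: [0.4092, 0.0173, 0.2115]
orientation: [3.141, 0.001, 0.002]
force: [-0.3, 0.1, 1.1]
opening: 0.0519
gripper_force: 0.0
```

Call:
{"api": "apply_moves", "payload": {"delta_pos": [[-3,-1.3,0],[0,0,0],[0,0,0],[0,0,0],[0,0,0],[0,0,0]], "twist": [0,0,0,0,0,0], "gripper": 0}}

```text
t: 27.82
tool_pos: [0.3802, 0.0302, 0.2105]
orientation: [-3.142, -0.001, 0.001]
force: [-0.3, 0.1, 0.9]
opening: 0.0008
gripper_force: 0.0
```

```bash
python3 - <<'E'
from h import *
from plant import robot
s=robot.read_state(); print(s["tool_pos"],s["opening"])
T=robot.read_camera("top"); S=robot.read_camera("side")
for n,c,g in(("top",T,(246,195)),("side",S,(267,186))):
    for k,r,zs in(("yellow",.0245,(.102,)),("red",.017,(.114,.116,.118))):
        o=mask(c,k,g)
        for z in zs: print(n,k,o[0][0],z,*rim(c,o[0][2],r,z))
c=T; print(onplane(c,[[200,165],[275,165]],.145))
cv2.imwrite("pics/crop4.png",np.hstack([cv2.resize(T["frame"][150:260,190:290],(400,440),interpolation=cv2.INTER_CUBIC),cv2.resize(S["frame"][140:250,230:330],(400,440),interpolation=cv2.INTER_CUBIC)])[...,::-1])
E
```

```text
[0.3802495  0.0302319  0.21045264] 0.0008331200194309207
top yellow [235 187  21  21 157] 0.102 [0.56079972 0.01849499] 0.5998635420205543 29
top red [238 190  13  13 123] 0.114 [0.55764547 0.01656943] 1.3577774282533726 20
top red [238 190  13  13 123] 0.116 [0.55732666 0.01642634] 1.3697577872380542 20
top red [238 190  13  13 123] 0.118 [0.55700785 0.01628326] 1.3817238935504859 20
side yellow [258 188  20  18 164] 0.102 [0.56047867 0.01820838] 2.903782685018294 28
side red [262 185  12  14 130] 0.114 [0.55977943 0.0182062 ] 2.3684861356293863 20
side red [262 185  12  14 130] 0.116 [0.56104013 0.01864965] 2.3809709558868315 20
side red [262 185  12  14 130] 0.118 [0.5623008  0.01909304] 2.393369374664361 20
[[ 0.63317062  0.12552636]
 [ 0.63143405 -0.05917889]]
```

View pics/crop4.png

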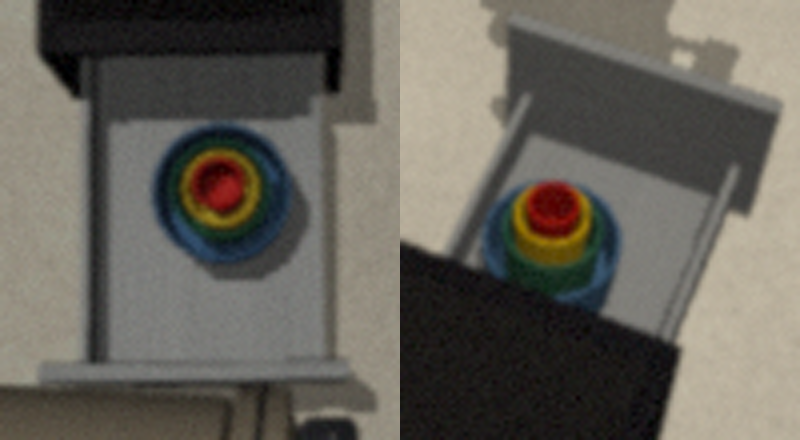

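The nest is complete: red, yellow, green and blue sit concentrically, with red's rim at about 0.116. Cabinet face x≈0.63 and drawer front x≈0.437, so the stroke is about 0.18. I'll lower the closed fingers in front of the drawer and push slowly.

Call:
{"api": "apply_moves", "payload": {"delta_pos": [[0,0,3],[0,0,3],[0,0,2.5],[0,0,1],[1.5,0,0],[1,0,0],[0.8,0,0],[0.6,0,0]], "twist": [0,0,0,0,0,0,0,0]}}

```text
t: 28.92
tool_pos: [0.4197, 0.0304, 0.116]
orientation: [3.142, 0.001, 0.001]
force: [-0.3, 0.5, -0.7]
opening: 0.0005
gripper_force: 0.0
```

Call:
{"api": "apply_moves", "payload": {"delta_pos": [[0.5,0,0],[0.6,0,0],[0.8,0,0],[1,0,0],[1,0,0],[1,0,0],[1,0,0],[1,0,0]], "twist": [0,0,0,0,0,0,0,0]}}

```text
t: 29.92
tool_pos: [0.4887, 0.0305, 0.1154]
orientation: [-3.141, -0.001, 0.001]
force: [-3.5, 2.8, 0.3]
opening: 0.0004
gripper_force: 1.5
```

Call:
{"api": "apply_moves", "payload": {"delta_pos": [[1,0,0],[1,0,0],[1,0,0],[1,0,0],[1,0,0],[1,0,0],[1,0,0],[1,0,0]], "twist": [0,0,0,0,0,0,0,0]}}

```text
t: 30.92
tool_pos: [0.5688, 0.0305, 0.1157]
orientation: [3.142, 0.001, 0.0]
force: [-4.2, 1.1, -0.1]
opening: 0.0005
gripper_force: 1.5
```

Call:
{"api": "apply_moves", "payload": {"delta_pos": [[0.8,0,0],[0.6,0,0],[0.5,0,0],[0.4,0,0],[0.3,0,0],[0.3,0,0],[0.2,0,0]], "twist": [0,0,0,0,0,0,0]}}

```text
t: 31.8
tool_pos: [0.5993, 0.0305, 0.1158]
orientation: [3.142, 0.001, 0.0]
force: [-2.5, 1.6, 1.1]
opening: 0.0006
gripper_force: 1.3
```

Call:
{"api": "apply_moves", "payload": {"delta_pos": [[0.2,0,0],[0.2,0,0],[0.2,0,0],[0.2,0,0],[0.2,0,0],[0,0,0]], "twist": [0,0,0,0,0,0]}}

```text
t: 32.55
tool_pos: [0.6095, 0.0303, 0.1156]
orientation: [3.141, 0.001, 0.001]
force: [0.5, 0.6, -0.3]
opening: 0.0004
gripper_force: 0.2
```

Call:
{"api": "apply_moves", "payload": {"delta_pos": [[0.2,0,0],[0.2,0,0],[0.1,0,0],[0.1,0,0]], "twist": [0,0,0,0]}}

```text
t: 33.05
tool_pos: [0.6152, 0.0304, 0.1156]
orientation: [3.141, 0.001, -0.0]
force: [-2.6, -1.1, 0.1]
opening: 0.0004
gripper_force: 1.3
```

Call:
{"api": "apply_moves", "payload": {"delta_pos": [[0.2,0,0],[0.2,0,0],[0.1,0,0],[0.1,0,0]], "twist": [0,0,0,0]}}

```text
t: 33.55
tool_pos: [0.6158, 0.0304, 0.1156]
orientation: [3.141, 0.002, -0.02]
force: [-39.4, -1.2, 26.0]
opening: 0.0006
gripper_force: 19.9
```

The force rises hard at x=0.616, so the drawer is home. I'll back off and rise clear.

Call:
{"api": "apply_moves", "payload": {"delta_pos": [[-0.4,0,0],[-0.5,0,0],[-1,0,0],[-3,0,0],[-4,0,0],[-4,0,-3],[-4,0,-3],[0,0,0]], "twist": [0,0,0,0,0,0,0,0]}}

```text
t: 34.55
tool_pos: [0.4523, 0.0305, 0.1787]
orientation: [3.141, 0.001, 0.01]
force: [0.8, -1.4, 0.5]
opening: 0.0003
gripper_force: 0.0
```

```bash
python3 - <<'E'
from h import *
from plant import robot
s=robot.read_state(); print(s["t"],s["tool_pos"],s["force"])
T=robot.read_camera("top"); S=robot.read_camera("side")
cv2.imwrite("pics/end.png",np.hstack([cv2.resize(T["frame"][60:280,90:290],(400,440)),cv2.resize(S["frame"][100:320,150:350],(400,440))])[...,::-1])
E
```

```text
34.55 [0.45226737 0.03048928 0.17870512] [ 0.81848899 -1.43014814  0.4913584 ]
```

View pics/end.png

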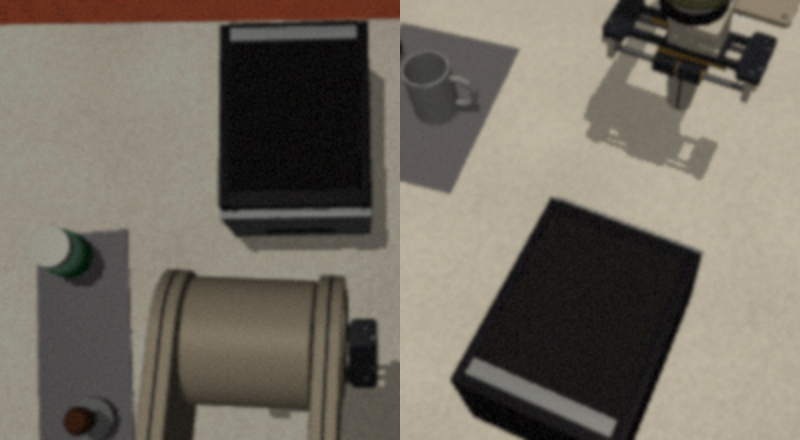

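The final view shows the drawer front flush against the cabinet with no gap, the bystanders in place and the gripper clear. The hard stop at x≈0.62 matches the cabinet face minus the 12 mm front. I'll hand in.

```bash
python3 -c "
from plant import robot
print(robot.close_job())"
```

```text
the job is handed in; nothing more can be done
None
```

I nested the green, yellow and red cups in the blue cup, pushed the drawer to its stop, and handed the job in at about 35 s; the hand-in returned no verdict.

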